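# Index the pin carousel and lock the yoke

## Robot

A 6-joint arm with a two-finger parallel gripper is mounted at the origin on the work surface. World frame = base frame: x ahead of the robot, y to its left, z up, the work surface at z = 0. Lengths are in m, angles in rad, forces in N, time in s.
With the tool pointing down it reaches from about 0.3 to 0.825 m from the base axis. Payload 5.4 kg.
Tool frame: the origin (TCP) lies at the very end of the fingers, on their centre line; the grasp point (between the pads) lies 19 mm behind it; z points along the fingers, y is the line along which they close (so a half turn about z gives the same grasp; the last joint's range is limited). The gripper opens to 92 mm and grips with 3 to 60 N. Pads are 20 mm wide; open, the fingers measure 128 mm over their backs; the gripper's body (75 mm by 189 mm) begins 69 mm behind the grasp point.
Start: joints at [-1.331, 0.158, 1.597, -0, 1.386, -0.21], TCP at [0.25, -0.518, 0.215] pointing down, gripper open.
Joint ranges: [-2.91, 2.91], [-0.94, 2.29], [0.18, 2.7], [-1.29, 4.43], [0.17, 2.64], [-3, 3]. Speed limits (rad/s): [2.57, 2.57, 3.14, 3.14, 3.14, 3.14].

## Interface

Orientations are given as a rotation vector (axis times angle).
In Python, from workcell import bot gives the robot as it stands. Calls block until the motion is done:
- bot.goto(position, orientation): joint-space move of the TCP to a pose.
- bot.line_to(position, rot=None, max_speed=0.15): straight line of the TCP; rot=None keeps the orientation; max_speed is the mean speed in m/s.
- bot.set_joints(angles): joint-space move.
- bot.set_gripper(opening, newtons=None): opening from 0.0 (shut) to 1.0 (fully open); newtons is the grip in N (None keeps the last); returns when the fingers have stopped.
- bot.hold(seconds).
- bot.inverse_kinematics(position, orientation): joint angles nearest the present ones, or None.
- bot.read_camera(name): name is "side" or "top"; returns a dict with "pixels" (384x512x3 uint8, blue, green, red), "fx", "fy", "cx", "cy" (pixels), "k1" (the pictures are not rectified: a ray, as slopes to the right and down, at radius r is drawn at 1 + k1 r^2 times it, then the intrinsics apply), "R" (3x3) and "t" (3): a world point X has camera coordinates R X + t. Camera axes: x right, y down, z forward; pixel columns grow to the right and rows downward; lengths in m; the calibration is good to about 2 mm. A picture is of the moment at which its call begins. There is no depth.
A pose or a line that the arm cannot do raises bot.MotionError and nothing moves.
- bot.job_done(): hands the job in; it is judged then, once.
Readings, each from a call of its own:
- bot.current_clock(): time.
- bot.current_joints(): joint angles.
- bot.current_joint_vel(): joint speeds.
- bot.current_effort(): joint torques, N m.
- bot.current_ee_pos(): TCP position.
- bot.current_tool_rot(): TCP orientation.
- bot.current_contact_force(): force on the tool from outside, world axes, zero at the start.
- bot.current_ft_torque(): the same for the moment, N m.
- bot.current_opening(): opening from 0.0 (shut) to 1.0 (fully open).
- bot.current_grip_force(): force on a finger pad.
Only numpy, scipy, OpenCV 4.12 (cv2) and the standard library are available. Lean on these libraries where they do the work, as an engineer would, in place of code of your own. Each camera call takes 0.05 s, during which the arm holds its last target. There are 200 camera calls.

## Task

Turn the pin carousel by its yellow hand bar until the orange-handled pin's pocket stands over the white arrow on the stand, facing the arm, and only then draw that pin out. Stand the yoke's red lever upright so that the cross-hole of the brass collar lines up with the guide hole on top, and pass the orange pin down through guide and collar until its handle sits on the yoke; let go. Leave the other three pins in their pockets and everything else on the bench where it stands.

Things in the scene. Friction and masses are not known exactly. Their poses are not given: they have to be found in the camera images.
- stand: Fixed dark steel foot of the carousel, a disc of 170 mm diameter lying on the bench. Origin: centre of its underside, on the carousel's vertical axis. Its -x axis points along the flat tongue with the white arrow (tongue ends 130 mm from the axis, 8 mm high), roughly toward the robot.
- rotor: Carousel turning about the vertical on the stand, either way; stays where left (friction 0.15 N m). Aluminium disc, 150 mm diameter, four green pockets at 90 degrees leaning 26 degrees outward. Origin: on the axis, 20 mm above the bench. Its -x axis points to the orange pin's pocket and is wanted parallel to the stand's -x; it starts 40 to 130 degrees counter-clockwise (from above) of it.
- handbar (a point): Centre of the yellow hand bar on top of the carousel's hub, 178 mm above the bench: 72 mm long along the rotor's x axis, 16 mm thick, 24 mm high. It turns with the rotor. All pin handles are lower than the bar's top and at least 55 mm from the axis.
- pocket (a point): Centre of the mouth of the orange pin's pocket, 54 mm from the carousel axis, 93 mm above the bench; it moves with the rotor (axes as the rotor's). The pocket is a 16 mm square bore, 55 mm deep, leaning 26 degrees outward (its axis runs up and away from the hub).
- orange_pin_grip (a point): Index pin, 140 mm, 0.14 kg: orange round handle 26 mm diameter, 50 mm long; steel shank 14 mm diameter, 90 mm long with a hemispherical tip. Point: centre of the handle, 25 mm from its lower face (shoulder), 115 mm from the tip. z runs from tip to handle. In its pocket it leans 26 degrees outward, 35 mm of shank bare; draw it along its axis (55 mm to be free).
- blue_pin_grip (a point): Centre of the handle of the same pin with blue handle; stays in its pocket.
- black_pin_grip (a point): Centre of the handle of the same pin with black handle; stays in its pocket.
- green_pin_grip (a point): Centre of the handle of the same pin with green handle; stays in its pocket.
- blue_pin_pocket (a point): Centre of the mouth of the blue pin's pocket, 60 mm from the centre of that pin's handle while the pin is fully in.
- black_pin_pocket (a point): Centre of the mouth of the black pin's pocket, 60 mm from the centre of that pin's handle while the pin is fully in.
- green_pin_pocket (a point): Centre of the mouth of the green pin's pocket, 60 mm from the centre of that pin's handle while the pin is fully in.
- yoke: Fixed green yoke: base plate 110 x 140 x 12 mm, two cheeks (x +-30 mm, y 33 to 45 mm on either side) and a bridge 60 x 90 mm whose top is 108 mm above the bench. Origin: centre of the underside. Its y axis is the collar's axis, which lies 60 mm above the bench.
- guide_hole (a point): Centre of the 19 mm square vertical guide hole (white border) in the bridge's top face, 108 mm above the bench; bridge 12 mm thick. Below it the brass collar (52 mm diameter) with a 19 mm cross-hole, then free room down to 12 mm above the bench. A pin fully home has its shoulder on this face, its handle centre 25 mm above this point.
- collar (a joint): Angle of the collar about the yoke's y axis: 0 with the red lever upright and the cross-hole vertical, negative with the lever leaning to the yoke's -x (toward the robot). Starts leaning 34 to 54 degrees toward the robot; range +-69 degrees; stays where left (friction 0.15 N m). The pin cannot enter while it leans more than about 20 degrees.
- lever_grip (a point): Centre of the red grip at the lever's end: 16 mm thick along the yoke's y, 20 mm wide, 36 mm along the lever. It lies 90 mm from the collar's axis and 85 mm to the yoke's +y side of the guide hole; 150 mm above the bench when upright. z runs along the lever, outward.
- tape: Roll of tape lying flat, 100 mm diameter, 25 mm high; bystander.
- screwdriver: Screwdriver, 190 mm, lying on the bench; bystander.
- mallet: Hammer, 260 mm, lying on the bench; bystander.
- bottle_mid (a point): White bottle with red cap, 52 mm diameter, 130 mm high, standing; this point is its centre, half-way up; bystander.
- jar_mid (a point): Clear jar with black cap, 68 mm diameter, 90 mm high, standing; this point is its centre, half-way up; bystander.
Not all that is in view belongs to the job. There is more than one size of the part that bears orange_pin_grip; the job needs the largest. What is shaped like the part that bears blue_pin_grip but pink is not meant.

How it is judged:
On the way, in this order (a step that is already met when the one before it is completed fails the run):
1. the carousel is turned so that the orange pin's pocket stands over the white arrow (within 0.15 rad), the orange pin still in it (angle between the x axis of rotor and the x axis of stand, either way round below 0.15 rad and x of pocket in the frame of stand below -0.03 m and distance between orange_pin_grip and pocket below 0.075 m), for 0.3 s.
2. the orange pin is drawn out of its pocket while that still faces the arm (within 0.3 rad) (angle between the x axis of rotor and the x axis of stand, either way round below 0.3 rad and x of pocket in the frame of stand below -0.03 m and distance between orange_pin_grip and pocket above 0.12 m), for 0.1 s.
At the end, for the whole second after the job is handed in: The orange pin stands upright (within 0.12 rad) in the guide hole, through the collar, its shoulder within 4 mm of the yoke's top, its axis within 10 mm of the hole's centre, at rest and released; the lever is upright within 0.25 rad; the other three pins are still in their pockets (horizontal distance between orange_pin_grip and guide_hole below 0.01 m and z of orange_pin_grip in the frame of yoke between 0.128 and 0.137 m and angle between orange_pin_grip's own z axis and vertical below 0.12 rad and value of joint collar between -0.25 and 0.25 rad and linear speed of orange_pin below 0.02 m/s and contact force between orange_pin and the fingers below 0.1 N and distance between blue_pin_grip and blue_pin_pocket below 0.08 m and distance between black_pin_grip and black_pin_pocket below 0.08 m and distance between green_pin_grip and green_pin_pocket below 0.08 m); the robot touches nothing.
It fails at once if the blue, black or green pin is pulled out of its pocket by more than 20 mm (distance between blue_pin_grip and blue_pin_pocket above 0.08 m or distance between black_pin_grip and black_pin_pocket above 0.08 m or distance between green_pin_grip and green_pin_pocket above 0.08 m).
It fails at once if the bottle, jar, tape, screwdriver or hammer is moved by more than 40 mm (distance of any of bottle_mid, jar_mid, tape, screwdriver, mallet from where it was at the start of the episode above 0.04 m).
It also fails if it takes over 72 s, if anything falls off the work surface, if the arm or the gripper's body presses on something with over 40 N, if the wrist force passes 120 N, or if a joint passes its speed limit or range.

## Working session

There is one attempt and no reset: what is moved stays moved. The work goes in short steps, each a Python script; the robot and the scene stay as the last script left them, time stands still between calls to the robot, and variables do not carry over. Pictures are saved under pics/ and viewed, at most 10 in all, crops included, and the job is handed in when it is done.

```bash
mkdir -p pics; cat > h.py <<'E'
import numpy as np, cv2
from workcell import bot
from scipy.spatial.transform import Rotation as Ro
from scipy.optimize import least_squares
def snap(n,name,crop=None,scale=1):
    c=bot.read_camera(n); im=c["pixels"]
    np.savez(f"pics/{name}.npz",**c)
    if crop: x0,y0,x1,y1=crop; im=im[y0:y1,x0:x1]
    if scale!=1: im=cv2.resize(im,None,fx=scale,fy=scale,interpolation=cv2.INTER_CUBIC)
    cv2.imwrite(f"pics/{name}.png",im); return c
def ray(c,u,v):
    d=cv2.undistortPoints(np.array([[[u,v]]],float),np.array([[c["fx"],0,c["cx"]],[0,c["fy"],c["cy"]],[0,0,1.]],float),np.array([float(c["k1"]),0,0,0]))[0,0]
    R=np.array(c["R"]);t=np.array(c["t"]); return -R.T@t, R.T@np.array([d[0],d[1],1])
def at_z(c,u,v,z):
    o,d=ray(c,u,v); return o+d*(z-o[2])/d[2]
def proj(c,X):
    p=np.array(c["R"])@np.array(X)+np.array(c["t"]); a=p[:2]/p[2]; a=a*(1+c["k1"]*(a@a)); return np.array([c["fx"]*a[0]+c["cx"],c["fy"]*a[1]+c["cy"]])
def tri(*obs):
    A=0;b=0
    for c,u,v in obs:
        o,d=ray(c,u,v); d=d/np.linalg.norm(d); P=np.eye(3)-np.outer(d,d); A=A+P; b=b+P@o
    return np.linalg.solve(A,b)
def rv(z,y):
    "tool z direction, approx closing direction y -> rotvec"
    z=np.array(z,float)/np.linalg.norm(z); y=np.array(y,float); y=y-z*(y@z); y/=np.linalg.norm(y)
    return Ro.from_matrix(np.column_stack([np.cross(y,z),y,z])).as_rotvec()
E
python3 - <<'E'
from h import *
for n in("top","side"):
    c=snap(n,n+"0",scale=1.5); print(n,c["fx"],c["cx"],c["cy"],c["k1"],-c["R"].T@c["t"],c["R"][2])
print(bot.current_clock(), bot.current_tool_rot())
E
```

```text
top 392.98492090410286 251.6704063238336 191.24765451356654 0.018524440637179732 [ 0.42156253 -0.00262114  1.38503405] [ 0.14009687 -0.01015446 -0.99008573]
side 354.7993698037252 256.24435632163005 189.88684577097956 -0.05232466419576008 [0.48396437 0.84469051 0.82307751] [ 0.07933604 -0.7708768  -0.63202433]
0.1 [-3.06085519e+00 -7.00135767e-01  7.12732088e-05]
```

View pics/top0.png

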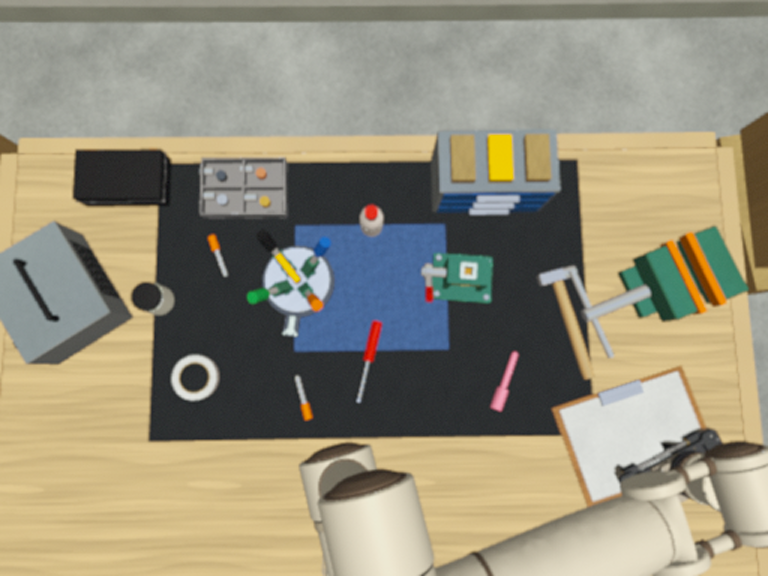

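View pics/side0.png

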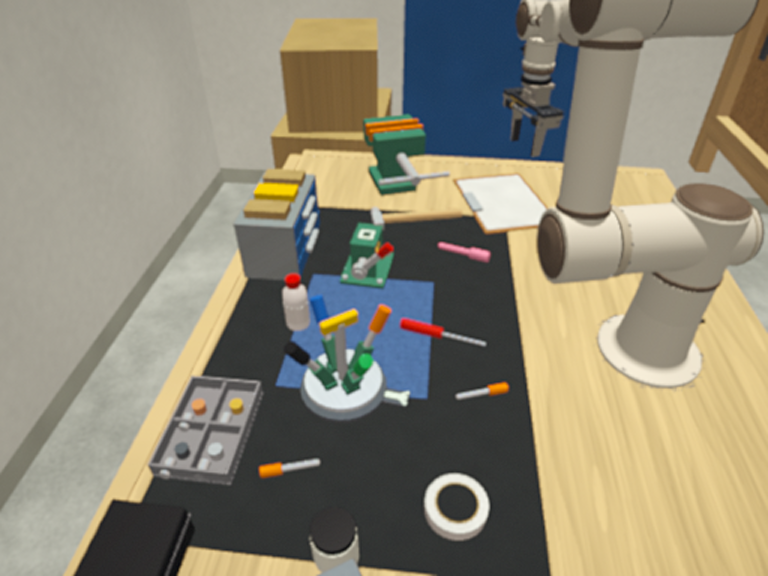

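Top view (1.5x pixels): carousel at (297,280), yoke at (465,275), red lever at (429,293). Three orange pins are visible: one in the carousel at (315,300), and two shorter loose ones at (215,250) and (304,400). The carousel one fits, being the longest and seated in a pocket. I'll confirm that in enlarged crops.

```bash
python3 - <<'E'
import numpy as np,cv2
a=np.load("pics/top0.npz")["pixels"][140:235,155:345]
b=np.load("pics/side0.npz")["pixels"][140:280,175:285]
cv2.imwrite("pics/ct.png",cv2.resize(a,None,fx=4,fy=4,interpolation=cv2.INTER_CUBIC))
cv2.imwrite("pics/cs.png",cv2.resize(b,None,fx=4,fy=4,interpolation=cv2.INTER_CUBIC))
E
```

```text
(no output)
```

View pics/ct.png

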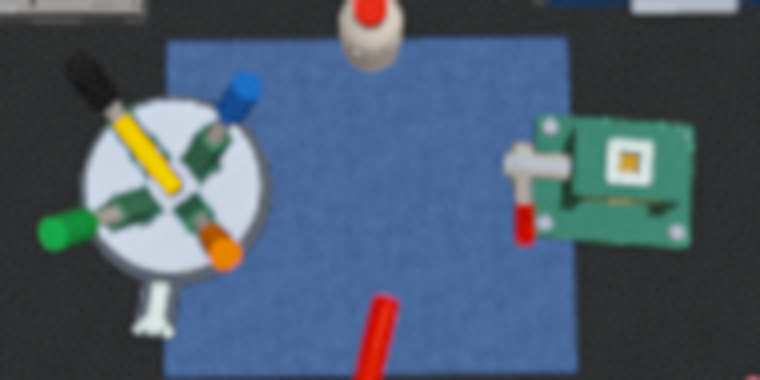

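View pics/cs.png

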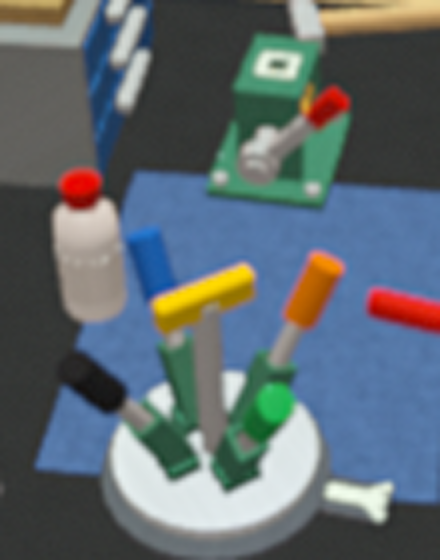

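The crops confirm it. The seated orange pin has its handle at ct(221,247) and cs(315,290), the same size as its blue, black and green siblings. The tongue tip is at ct(154,335), the guide hole at ct(630,162), and the lever grip at ct(524,225). Next I'll fit the poses from both views.

```bash
cat > fit.py <<'E'
from h import *
T=dict(np.load("pics/top0.npz"));S=dict(np.load("pics/side0.npz"))
t=lambda u,v:(155+(u+.5)/4-.5,140+(v+.5)/4-.5)
s=lambda u,v:(175+(u+.5)/4-.5,140+(v+.5)/4-.5)
def rz(a): return np.array([np.cos(a),np.sin(a)])
def carpts(p):
    x,y,th,ph=p; c=np.array([x,y]); P=lambda r,a,z:[*(c+r*rz(a)),z]
    d=dict(o=P(.0803,th,.147),b=P(.0803,th+np.pi/2,.147),k=P(.0803,th+np.pi,.147),g=P(.0803,th-np.pi/2,.147),bar=P(0,0,.19))
    d['tip']=P(.13,ph,.008); return d
obs=[('o',T,t(221,247)),('b',T,t(240,98)),('k',T,t(92,82)),('g',T,t(68,230)),('bar',T,t(148,152)),('tip',T,t(154,335)),
('o',S,s(315,290)),('b',S,s(151,265)),('k',S,s(92,382)),('g',S,s(268,410)),('bar',S,s(205,290)),('tip',S,s(389,500))]
def yk(p):
    x,y,w,q=p; ex=rz(w);ey=rz(w+np.pi/2);P=lambda a,b,z:[*(np.array([x,y])+a*ex+b*ey),z]
    return dict(hole=P(0,0,.108),lev=P(.09*np.sin(q),.085,.06+.09*np.cos(q)),lr=P(-.055,-.07,.012),ll=P(-.055,.07,.012),ur=P(.055,-.07,.012),ul=P(.055,.07,.012))
obs2=[('hole',T,t(630,162)),('hole',S,s(278,64)),('lev',T,t(524,225)),('lev',S,s(328,106)),('lr',T,t(690,247)),('ll',T,t(535,238)),('ur',T,t(695,125)),('ul',S,s(208,190)),('ll',S,s(325,205)),('lr',S,s(353,112))]
def run(f,ob,p0):
    r=lambda p:np.concatenate([proj(c,f(p)[n])-uv for n,c,uv in ob])
    q=least_squares(r,p0,loss='soft_l1'); print(np.round(q.x,4)); print(np.round(r(q.x),1).reshape(-1,2).tolist()); return q.x
if __name__=="__main__":
    c0=at_z(T,*t(174,188),.03); print(c0)
    a=run(carpts,obs,[*c0[:2],np.radians(218),np.radians(172)]); print(np.degrees(a[2:]))
    y0=at_z(T,*t(630,162),.108); b=run(yk,obs2,[*y0[:2],0,-.7]); print(yk(b)['lev'],np.degrees(b[2:]))
    for n in('o','b','k','g','bar','tip'): 
        u=[(c,*uv) for m,c,uv in obs if m==n]; print(n,tri(*u))
    for n in('hole','lev'):
        u=[(c,*uv) for m,c,uv in obs2 if m==n]; print(n,tri(*u))
E
python3 fit.py
```

```text
[0.63162017 0.16978145 0.03      ]
[0.6341 0.1704 3.8077 3.0086]
[[-1.1, -1.6], [-1.5, 0.7], [0.3, 0.9], [1.6, -1.2], [-0.3, 0.3], [0.4, 0.0], [-1.7, 0.3], [0.6, 0.5], [1.8, -0.6], [-0.2, -0.2], [-0.3, -0.7], [0.0, 0.4]]
[218.16493466 172.37770658]
[ 0.6363 -0.2162 -0.0706 -0.7147]
[[0.2, 0.3], [0.4, 0.3], [0.7, -0.1], [-0.1, 0.4], [0.1, 0.1], [-0.9, 0.0], [-0.2, -0.0], [-0.2, -0.3], [0.2, -0.6], [-0.6, 0.4]]
[np.float64(0.5834195334103048), np.float64(-0.12721812506429914), np.float64(0.1279736847564841)] [ -4.04590806 -40.95163023]
o [0.56630754 0.11756284 0.14568075]
b [0.68660237 0.10273965 0.14437008]
k [0.70115729 0.22144548 0.14572156]
g [0.58176454 0.23776141 0.15072769]
bar [0.63456847 0.16991899 0.18729477]
tip [0.50523581 0.18865183 0.01120747]
hole [ 0.6371859  -0.21528154  0.10965053]
lev [ 0.58271939 -0.12456285  0.13153728]
```

```bash
cat >> h.py <<'E'
C=np.array([.634,.170]); TH=3.8077; PH=3.0086
def st(m=""): print(m,round(bot.current_clock(),2),np.round(bot.current_ee_pos(),4),np.round(bot.current_contact_force(),1),round(bot.current_opening(),3),round(bot.current_grip_force(),1))
E
python3 - <<'E'
from h import *
import sys
p=[*C,.163]; best=None
for s in(1,-1):
    y=s*np.array([-np.sin(TH),np.cos(TH),0])
    q=bot.inverse_kinematics(p,rv([0,0,-1],y)); y2=s*np.array([-np.sin(PH),np.cos(PH),0])
    q2=bot.inverse_kinematics(p,rv([0,0,-1],y2)); print(s,np.round(q,3),np.round(q2,3))
    if best is None or abs(q[5])+abs(q2[5])<best[0]: best=(abs(q[5])+abs(q2[5]),s)
s=best[1]; r=rv([0,0,-1],s*np.array([-np.sin(TH),np.cos(TH),0])); r2=rv([0,0,-1],s*np.array([-np.sin(PH),np.cos(PH),0]))
bot.set_gripper(.5); P=bot.current_ee_pos(); bot.line_to([P[0],P[1],.36],max_speed=.3)
bot.goto([*C,.30],r); st("above")
bot.line_to(p); st("at bar")
bot.set_gripper(0,25); st("gripped")
q=np.array(bot.current_joints()); 
for a in np.linspace(0,TH-PH,7)[1:]:
    bot.set_joints([*q[:5],q[5]+a]); 
    st("turn")
print(np.array(r2)-bot.current_tool_rot(), r2)
bot.hold(.3)
bot.set_gripper(.5); st("rel"); bot.line_to([*C,.34],max_speed=.25); st()
for n in("top","side"): snap(n,n+"1")
a=np.load("pics/top1.npz")["pixels"][140:235,155:345]
cv2.imwrite("pics/ct1.png",cv2.resize(a,None,fx=4,fy=4,interpolation=cv2.INTER_CUBIC))
E
```

```text
1 [0.078 0.404 1.402 0.    1.335 0.983] [0.078 0.404 1.402 0.    1.335 1.782]
-1 [ 0.078  0.404  1.402  0.     1.335 -2.159] [ 0.078  0.404  1.402  0.     1.335 -1.36 ]
above 4.33 [0.6343 0.169  0.3001] [-0.1 -0.6 -0.3] 0.495 0.0
at bar 5.39 [0.6349 0.17   0.1644] [0.1 1.  0.8] 0.502 0.0
gripped 5.92 [0.6341 0.1702 0.1635] [-0.2  1.3  2.1] 0.206 25.0
turn 6.17 [0.6341 0.1703 0.1635] [-1.3  0.2  0.2] 0.204 25.0
turn 6.43 [0.6339 0.1702 0.1635] [-1.7 -0.3  2.3] 0.212 25.0
turn 6.69 [0.634  0.1704 0.1635] [-1.6  1.8  1.6] 0.207 25.0
turn 6.95 [0.6338 0.1704 0.1634] [-2.2  1.7  3. ] 0.207 25.0
turn 7.21 [0.6341 0.1705 0.1635] [-2.7  2.1  2.8] 0.206 25.0
turn 7.47 [0.6341 0.1705 0.1635] [-1.9  3.2  1.8] 0.208 25.0
[ 6.26894285e+00 -4.07210530e-01  7.01896908e-04] [ 3.13464953 -0.20875045  0.        ]
rel 8.33 [0.6342 0.17   0.1634] [-0.1  0.1 -0.4] 0.498 0.0
 9.19 [0.6334 0.17   0.338 ] [ 0.   0.2 -0.2] 0.5 0.0
```

```bash
cat >> h.py <<'E'
Y=np.array([.6363,-.2162]); W=-.0706; EX=np.array([np.cos(W),np.sin(W)]); EY=np.array([-EX[1],EX[0]])
def lev(q,dz=-.015): return [*(Y+.09*np.sin(q)*EX+.085*EY),.06+.09*np.cos(q)+dz]
RV=[rv([0,0,-1],[*(s*EY),0]) for s in(1,-1)]
def best(p,rs):
    q=[(np.abs(np.array(bot.inverse_kinematics(p,r))-bot.current_joints()).max(),i) for i,r in enumerate(rs) if bot.inverse_kinematics(p,r) is not None]; return rs[min(q)[1]]
E
python3 - <<'E'
from h import *
q0=-.7147; p=lev(q0); r=best(p,RV)
bot.goto([p[0],p[1],.26],r); st("above lever")
snap("top","top2")
bot.line_to(p); st("at lever")
bot.set_gripper(0,20); st("grip")
for q in np.linspace(q0,0,9)[1:]: bot.line_to(lev(q),max_speed=.1)
st("up")
bot.set_gripper(.45); st("rel")
e=lev(0); bot.line_to([e[0],e[1],.30],max_speed=.25); st()
bot.goto([.45,0,.42],r)
for n in("top","side"): snap(n,n+"3")
a=np.load("pics/top3.npz")["pixels"][140:235,155:345]; b=np.load("pics/side3.npz")["pixels"][140:280,175:285]
a=cv2.resize(a,(570,285),interpolation=cv2.INTER_CUBIC); b=cv2.resize(b,None,fx=3,fy=3,interpolation=cv2.INTER_CUBIC)
o=np.zeros((750,570,3),np.uint8)
cv2.imwrite("pics/ct3.png",cv2.resize(np.load("pics/top3.npz")["pixels"][140:235,155:345],None,fx=4,fy=4,interpolation=cv2.INTER_CUBIC)); cv2.imwrite("pics/cs3.png",cv2.resize(np.load("pics/side3.npz")["pixels"][140:280,175:285],None,fx=4,fy=4,interpolation=cv2.INTER_CUBIC))
E
```

```text
above lever 10.48 [ 0.584  -0.1264  0.2604] [ 0.9 -0.1 -0.3] 0.501 0.0
at lever 11.67 [ 0.5843 -0.1276  0.1142] [ 0.2 -1.4  0.1] 0.5 0.0
grip 12.22 [ 0.5836 -0.1252  0.1132] [0.5 6.8 1.7] 0.174 20.0
up 14.22 [ 0.6418 -0.1301  0.1347] [-1.5  4.7  1.4] 0.171 20.0
rel 14.78 [ 0.6423 -0.1316  0.1351] [-0.2  0.3  0.6] 0.455 0.0
 15.58 [ 0.6416 -0.1312  0.298 ] [ 0.5 -0.4 -0.1] 0.452 0.0
```

View pics/ct3.png

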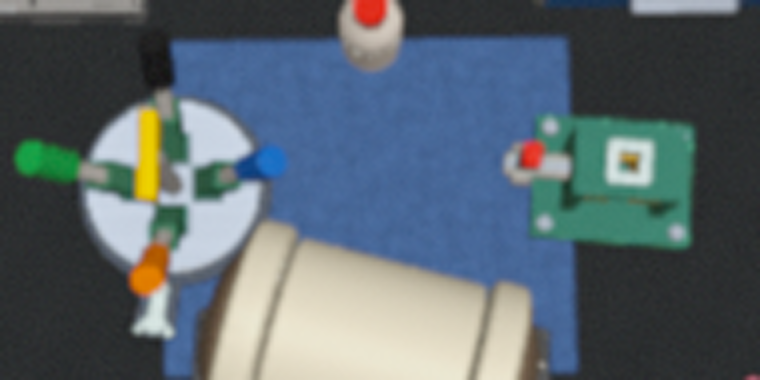

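View pics/cs3.png

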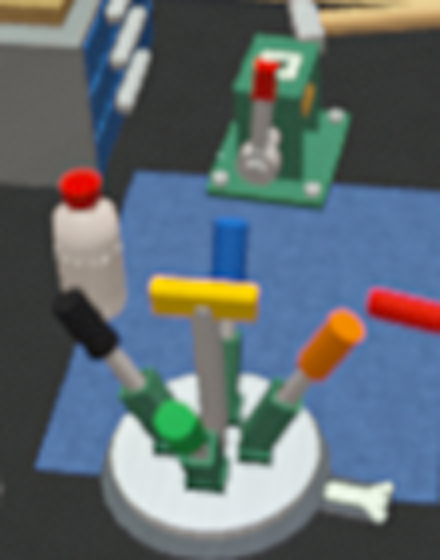

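The pictures show the orange pocket over the arrow (orange handle at ct(150,270), arrow at ct(154,310)). The lever is upright, with its grip at cs(265,78). I'll refit the rotor and collar angles and check the draw poses.

```bash
python3 - <<'E'
from fit import *
T3=dict(np.load("pics/top3.npz"));S3=dict(np.load("pics/side3.npz"))
o=[('o',T3,t(150,270)),('b',T3,t(263,164)),('k',T3,t(156,60)),('g',T3,t(47,160)),('tip',T3,t(154,335)),('bar',T3,t(148,154)),
('o',S3,s(331,345)),('b',S3,s(230,250)),('k',S3,s(88,325)),('g',S3,s(180,420)),('tip',S3,s(389,500))]
a=run(carpts,o,[*C,PH,PH]); print(np.degrees(a[2:]))
for n in 'obkg': print(n,tri(*[(c,*uv) for m,c,uv in o if m==n]))
o2=[x for x in obs2 if x[0]!='lev']+[('lev',T3,t(531,155)),('lev',S3,s(265,80))]
b=run(yk,o2,[*Y,W,0])
# candidate draw poses
th=a[2]; d=np.array([np.cos(th),np.sin(th),0]); ax=np.sin(np.radians(26))*d+np.array([0,0,np.cos(np.radians(26))])
h=np.array([*(a[:2]+.0803*d[:2]),.147]); tan=np.cross([0,0,1],d)
for sg in(1,-1):
    r=rv(-ax,sg*tan)
    for off in(-.009,.08,.12):
        q=bot.inverse_kinematics(h+ax*off,r); print(sg,off,None if q is None else np.round(q,2))
for r in RV: print(bot.inverse_kinematics([*Y,.3],r))
print(bot.current_joints())
E
```

```text
[0.6342 0.1703 3.1149 3.0074]
[[0.3, -1.8], [-1.8, 0.0], [0.6, 1.0], [1.7, 0.2], [0.4, -0.0], [-0.2, -0.2], [-1.6, 0.1], [-0.3, 1.5], [0.9, -0.6], [0.6, 0.6], [-0.0, 0.4]]
[178.47187515 172.31295158]
o [0.54884448 0.17316385 0.14841605]
b [0.63207201 0.08409869 0.14763918]
k [0.71726844 0.17002435 0.14646941]
g [0.6363267  0.2546532  0.15360967]
[ 0.6364 -0.2162 -0.0703 -0.0647]
[[0.2, 0.2], [0.4, 0.3], [0.1, 0.1], [-0.9, 0.0], [-0.2, -0.1], [-0.3, -0.3], [0.1, -0.6], [-0.6, 0.3], [0.4, 0.0], [0.0, -0.1]]
1 -0.009 [ 0.13 -0.05  2.04 -0.11  0.71  1.79]
1 0.08 [ 0.15 -0.25  2.05 -0.1   0.9   1.79]
1 0.12 [ 0.15 -0.33  2.04 -0.09  0.99  1.79]
-1 -0.009 [ 0.13 -0.05  2.04 -0.11  0.71 -1.35]
-1 0.08 [ 0.15 -0.25  2.05 -0.1   0.9  -1.35]
-1 0.12 [ 0.15 -0.33  2.04 -0.09  0.99 -1.35]
[-0.50691431  0.37458311  1.17149918  0.          1.59551036 -2.00711064]
[-5.06914312e-01  3.74583112e-01  1.17149918e+00 -4.44089210e-16
  1.59551036e+00  1.13448201e+00]
[-2.70536712e-01 -2.14366967e-01  1.56714654e+00 -9.71208807e-05
  1.79164867e+00  1.37161924e+00]
```

```bash
python3 - <<'E'
from fit import *
for nm in("top0","top3","side0","side3"):
    c=dict(np.load(f"pics/{nm}.npz")); im=c["pixels"]; hsv=cv2.cvtColor(im,cv2.COLOR_BGR2HSV)
    m=cv2.inRange(hsv,(22,150,120),(34,255,255)); x0,y0,x1,y1=(155,140,225,215) if 't'==nm[0] else (205,195,245,225)
    z=np.zeros_like(m); z[y0:y1,x0:x1]=m[y0:y1,x0:x1]
    n,l,stt,_=cv2.connectedComponentsWithStats(z); k=1+np.argmax(stt[1:,4]); ys,xs=np.where(l==k)
    w=np.array([at_z(c,u,v,.190 if nm[0]=='t' else .18)[:2] for u,v in zip(xs,ys)]); 
    q=np.cov((w-w.mean(0)).T); e=np.linalg.eigh(q)[1][:,1]; print(nm,len(xs),w.mean(0),np.degrees(np.arctan2(e[1],e[0]))%180)
E
```

```text
top0 99 [0.63471319 0.1707593 ] 37.83522074347965
top3 114 [0.63140694 0.16914078] 178.60024786557872
side0 188 [0.63532027 0.17003548] 41.83600891964616
side3 187 [0.635263   0.16902261] 178.83157633936568
```

The bar measures 178.6 deg against 172.3 deg for the arrow. That is within the limit but close to it, so I'll regrip and turn the rest.

```bash
cat > bar.py <<'E'
from h import *
def barang(nm):
    out=[]
    for n in("top","side"):
        c=snap(n,nm+n); im=c["pixels"]; hsv=cv2.cvtColor(im,cv2.COLOR_BGR2HSV)
        m=cv2.inRange(hsv,(22,150,120),(34,255,255)); x0,y0,x1,y1=(155,140,225,215) if 't'==n[0] else (205,195,245,225)
        z=np.zeros_like(m); z[y0:y1,x0:x1]=m[y0:y1,x0:x1]
        k,l,s,_=cv2.connectedComponentsWithStats(z); ys,xs=np.where(l==1+np.argmax(s[1:,4]))
        w=np.array([at_z(c,u,v,.19 if n=='top' else .18)[:2] for u,v in zip(xs,ys)])
        e=np.linalg.eigh(np.cov((w-w.mean(0)).T))[1][:,1]; out.append((len(xs),np.degrees(np.arctan2(e[1],e[0]))%180))
    return out
E
python3 - <<'E'
from bar import *
a=np.radians(178.6); y=np.array([-np.sin(a),np.cos(a),0])
r=best([*C,.3],[rv([0,0,-1],y),rv([0,0,-1],-y)])
bot.goto([*C,.30],r); bot.line_to([*C,.163],max_speed=.2)
bot.set_gripper(0,45); st("grip")
q=np.array(bot.current_joints())
for k in(1,2,3): bot.set_joints([*q[:5],q[5]+k*np.radians(6.3)/3])
st("turned"); bot.hold(.2); st(); print(bot.current_ft_torque())
bot.set_gripper(.5); bot.line_to([*C,.30],max_speed=.25)
bot.goto([.45,0,.42],best([.45,0,.42],RV)); print(barang("r1"),bot.current_clock())
E
```

```text
grip 19.09 [0.6347 0.1705 0.1642] [0.6 1.  5.1] 0.198 45.0
turned 19.84 [0.6347 0.1705 0.1642] [0.6 1.4 1.6] 0.202 45.0
 20.04 [0.6347 0.1705 0.1642] [-0.3  1.   2.4] 0.199 45.0
[0.21753638 0.02407989 0.15349112]
[(117, np.float64(170.6986648282885)), (191, np.float64(170.98810238860088))] 22.4833
```

```bash
python3 - <<'E'
from h import *
th=np.radians(171.3); d=np.array([np.cos(th),np.sin(th),0]); ax=np.sin(np.radians(26))*d+np.array([0,0,np.cos(np.radians(26))])
h=np.array([*(C+.0815*d[:2]),.1475]); tan=np.cross([0,0,1],d); P=h-.014*ax
r=best(P+.1*ax,[rv(-ax,tan),rv(-ax,-tan)])
bot.set_gripper(.6); bot.goto(P+.1*ax,r); st("pre")
bot.line_to(P,max_speed=.12); st("at")
bot.set_gripper(0,45); st("grip")
if bot.current_grip_force()>20 and .2<bot.current_opening()<.4:
    bot.line_to(P+.12*ax,max_speed=.12); st("drawn"); bot.hold(.15)
    p=P+.12*ax; bot.line_to([p[0]-.02,p[1],p[2]+.07],max_speed=.2); st("up")
    rr=best([*Y,.36],RV); bot.goto([*Y,.36],rr); st("over hole")
t=snap("top","top5");s=snap("side","side5")
print(proj(t,[*Y,.374]),proj(s,[*Y,.374]),proj(t,[*Y,.259]),proj(s,[*Y,.259]))
u,v=proj(s,[*Y,.28]).astype(int); x0=max(u-60,0);y0=max(v-70,0); print(x0,y0)
cv2.imwrite("pics/cs5.png",cv2.resize(s["pixels"][y0:y0+145,x0:x0+130],None,fx=4,fy=4,interpolation=cv2.INTER_CUBIC))
E
```

```text
pre 23.91 [0.5171 0.1877 0.2261] [-0.5 -0.8  0.2] 0.599 0.0
at 24.89 [0.56   0.1815 0.1358] [-0.6 -0.4  0.7] 0.6 0.0
grip 25.45 [0.5596 0.1812 0.1353] [-1.3 -1.6  3.1] 0.271 45.0
drawn 26.6 [0.5071 0.1892 0.2416] [ 0.1  0.4 -0.3] 0.273 45.0
up 27.27 [0.4874 0.1893 0.3119] [-1.2  0.2 -1.7] 0.272 45.0
over hole 28.88 [ 0.6365 -0.2148  0.3603] [ 0.3  0.2 -0.9] 0.273 45.0
[328.67705786 163.3900015 ] [243.05105159  85.56402033] [320.68475762 171.68684032] [243.72243496 118.30789241]
183 42
```

View pics/cs5.png

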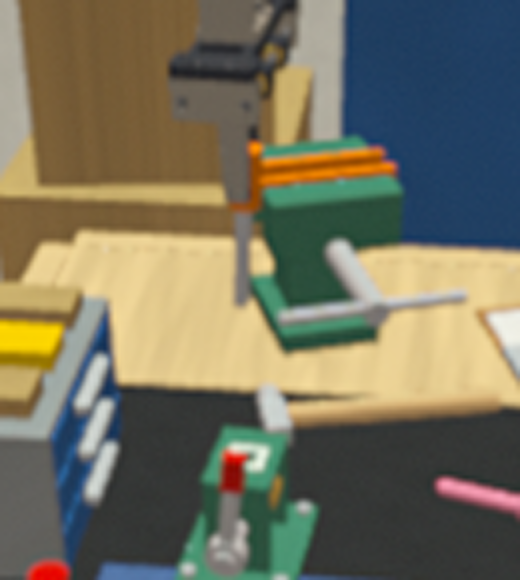

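The pin is held upright, with its tip at px (243,118) against a predicted (243.7,118.3). I'll lower it to just above the hole and look closer.

```bash
python3 - <<'E'
from h import *
bot.line_to([*Y,.217],max_speed=.2); st()
s=snap("side","side6"); print(proj(s,[*Y,.108]),proj(s,[*Y,.116]))
cv2.imwrite("pics/cs6.png",cv2.resize(s["pixels"][110:180,215:285],None,fx=8,fy=8,interpolation=cv2.INTER_CUBIC))
E
```

```text
29.85 [ 0.6371 -0.2164  0.2189] [-0.3 -0.5 -0.9] 0.272 45.0
[244.50561198 155.89762168] [244.466667   154.04314782]
```

View pics/cs6.png

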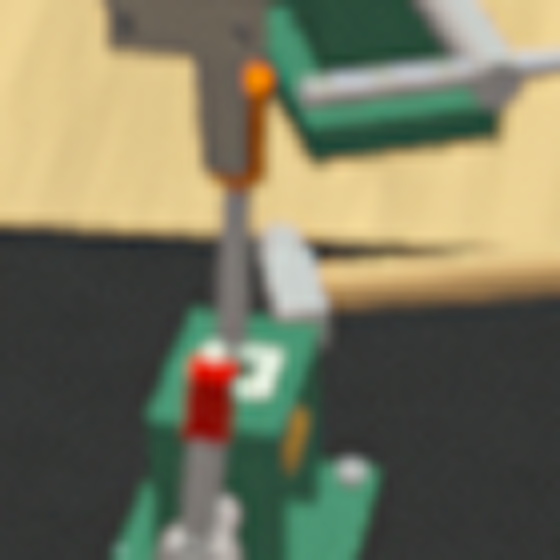

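The tip at crop (231,345) is about 4 mm too far in +x of the hole centre (240,371), with the pin leaning about 2.8 deg in the grip. I'll tilt the tool to correct that, then insert with force checks.

```bash
python3 - <<'E'
from h import *
import sys
r0=Ro.from_rotvec(bot.current_tool_rot()); a=.048
# rotation about yoke y moving tool z toward -x
axis=np.array([*EY,0]); r=min((Ro.from_rotvec(s*a*axis)*r0 for s in(1,-1)),key=lambda R:R.apply([0,0,1])[:2]@EX)
z=r.apply([0,0,1]); print(z)
T=lambda h:(np.array([*Y,h+.019])+.019*z).tolist()
bot.line_to(T(.219),r.as_rotvec(),max_speed=.05); st("tilt")
for h in np.arange(.210,.115,-.006):
    bot.line_to(T(h),r.as_rotvec(),max_speed=.06); f=bot.current_contact_force(); st()
    if np.linalg.norm(f)>18: print("stop"); break
E
```

```text
[-0.04440214  0.00145914 -0.99901267]
tilt 30.15 [ 0.6366 -0.2165  0.2205] [ 0.3  0.2 -1.2] 0.272 45.0
 30.45 [ 0.6349 -0.2159  0.2091] [-0.3  0.5 -1.8] 0.275 45.0
 30.7 [ 0.6358 -0.216   0.2033] [ 3.   0.2 -2.5] 0.275 45.0
 30.95 [ 0.6358 -0.2162  0.1977] [ 3.4 -0.9 -3.6] 0.272 45.0
 31.2 [ 0.6357 -0.2162  0.1916] [ 3.6 -0.9 -3. ] 0.272 45.0
 31.45 [ 0.6356 -0.2162  0.1855] [ 4.5 -1.3 -4.5] 0.274 45.0
 31.7 [ 0.6357 -0.2162  0.1795] [ 4.8 -1.6 -3.2] 0.273 45.0
 31.95 [ 0.6357 -0.2162  0.1733] [ 5.8 -1.6 -2.3] 0.273 45.0
 32.2 [ 0.6358 -0.2162  0.1671] [ 7.1 -1.  -1.5] 0.276 45.0
 32.45 [ 0.6359 -0.2162  0.161 ] [ 6.9 -1.3 -1. ] 0.28 45.0
 32.7 [ 0.636  -0.2162  0.155 ] [ 8.1 -1.5 -2.6] 0.277 45.0
 32.95 [ 0.6361 -0.2163  0.1491] [ 7.6 -1.5 -2.3] 0.275 45.0
 33.2 [ 0.6363 -0.2163  0.1432] [ 8.1 -0.7 -1.3] 0.271 45.0
 33.45 [ 0.6362 -0.2163  0.137 ] [ 7.5 -2.5 -2.9] 0.275 45.0
 33.7 [ 0.6362 -0.2163  0.1311] [ 7.6 -1.  -2.1] 0.275 45.0
 33.95 [ 0.6363 -0.2163  0.1251] [ 8.  -1.5 -3.3] 0.271 45.0
 34.2 [ 0.6366 -0.2167  0.1205] [ 6.1 -1.4  1.8] 0.271 45.0
```

```bash
python3 - <<'E'
from h import *
bot.set_gripper(.15,5) if False else None
p=bot.current_ee_pos(); bot.line_to([p[0],p[1],p[2]-.0015],max_speed=.03); st("down")
bot.set_gripper(.45); st("rel")
p=np.array(bot.current_ee_pos()); z=Ro.from_rotvec(bot.current_tool_rot()).apply([0,0,1])
bot.line_to(p-.15*z,max_speed=.15); st("up"); bot.goto([.42,-.05,.42],best([.42,-.05,.42],RV))
t=snap("top","top7");s=snap("side","side7")
a=cv2.resize(t["pixels"][140:235,155:345],None,fx=3,fy=3,interpolation=cv2.INTER_CUBIC); b=cv2.resize(s["pixels"][120:200,205:275],(231,264),interpolation=cv2.INTER_CUBIC)
o=np.zeros((285,570+231,3),np.uint8); o[:,:570]=a; o[:264,570:]=b; cv2.imwrite("pics/fin.png",o[:,:800])
print(proj(s,[*Y,.133]),proj(s,[*Y,.158]),proj(t,[*Y,.158]),bot.current_clock())
E
```

```text
down 34.45 [ 0.6369 -0.2168  0.1204] [ 2.3 -0.4  8.3] 0.275 45.0
rel 34.88 [ 0.6358 -0.2165  0.1181] [-0.  -0.5  0.4] 0.453 0.0
up 36.02 [ 0.6422 -0.2165  0.2664] [-0.6 -0.1 -0.3] 0.449 0.0
[244.38300614 150.05428123] [244.25770321 144.0668012 ] [314.87224896 177.72186455] 37.3333
```

View pics/fin.png

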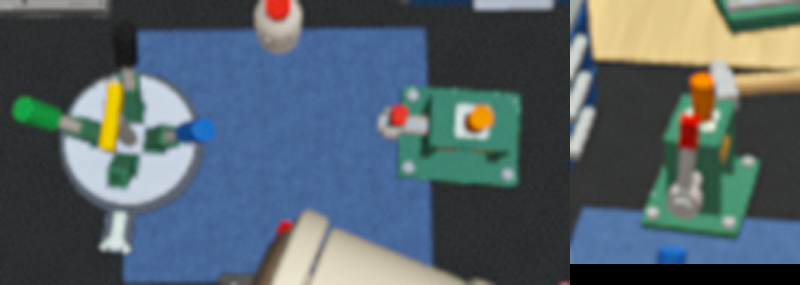

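The final view shows the orange handle seated on the yoke, with its top at px (315,179) against a predicted (315,178) and upright in the side view. The lever is upright and the other three pins are still in their pockets. Handing in.

```bash
python3 -c "
from h import *
print(bot.job_done(), bot.current_clock())"
```

```text
the job is handed in; nothing more can be done
the job is handed in; nothing more can be done
```

I handed the job in at about 37 s: in the last pictures the orange pin sits home in the yoke, released, with the lever upright, the carousel facing the arrow and the other three pins in their pockets, but no verdict was returned.

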